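Tug the case lid, free its catch if caught, and hold it open

ROBOT

A 6-joint arm with a two-finger parallel gripper is mounted at the origin on a cart in front of the work surface, level with it; the furniture and walls round the work are solid. World frame = base frame: x ahead of the robot, y to its left, z up, the work surface at z = 0. Lengths are in m, angles in rad, forces in N, time in s.
With the tool pointing down it reaches from about 0.425 to 0.95 m from the base axis. Payload 3.5 kg.
Tool frame: the origin (TCP) lies midway between the tips of the shut fingers; the grasp point (between the pads) lies 19 mm behind it; x points along the fingers, y is the direction in which the jaws open and shut, and the axes are right-handed (so a half turn about x gives the same grasp; the last joint's range is limited). The gripper opens to 85 mm and grips with 20 to 120 N. Pads are 22 mm wide; open, the fingers measure 114 mm over their backs; the gripper's body (76 mm by 85 mm) begins 54 mm behind the grasp point. The pads swing forward as they close: fully open they stand 13 mm farther back than shut.
Start: joints at [-1.377, 0.286, 1.577, -0, 1.279, -0.15], TCP at [0.228, -0.635, 0.231] pointing down, gripper open.
Joint ranges: [-2.77, 2.77], [-0.9, 2.22], [0.21, 2.48], [-1.53, 4.67], [0.24, 2.81], [-2.84, 2.84]. Speed limits (rad/s): [2.79, 2.79, 3.14, 3.14, 3.14, 3.14].

INTERFACE

Orientations are given as a unit quaternion [x, y, z, w].
In Python, from plant import ctrl, vision gives the robot as it stands. The module is installed in compiled form; this text tells all that it offers.
- The arm moves only by the tool play_rows, never from a script. Its arguments are lists of equal length, an entry for each row: "claw": the closure in counts, from 0 (fully open) to 255 (shut); "travel": the shift along the tool's x, y, z in m, a list of three; "dr": the turn, a rotation vector about the tool's x, y, z in rad, a list of three. In form: {"claw": [claw, ...], "travel": [[tx, ty, tz], ...], "dr": [[wx, wy, wz], ...]}. A call has 1 to 20 rows; each row is the pose to reach, as a shift and turn from the pose measured when the call began, along the tool's axes at that moment; what a row does not reach only later rows make up. A row lasts 1/10 s, in which the tool goes at most 50 mm and 8.59 degrees, less where a joint would pass 70% of its speed; a pose out of reach is approached as far as the arm can. A call with a gripper value outside its range is refused whole. The fingers move at their own pace and stop on an object; "force" is the grip in N (left out, the last holds). Time passes only in rows, so rows that repeat a pose let the fingers close. It gives the time, the measured TCP pose, the force and the opening at its end, in the units of the state.
- ctrl.get_state(): the state, without advancing time (a new reading comes with each control period).
- vision.read_camera(name): name is "scene" or "top" or "wrist"; returns a dict with "img" (480x640x3 uint8, red, green, blue), "range_z" (480x640 float32, m along the optical axis (not along the pixel's ray), 0 where there is no reading), "K" (3x3 intrinsics, pixels), "world_to_cam" (4x4, takes a point from world to camera coordinates). Camera axes: x right, y up, looking along -z (the intrinsics and any distortion apply to the point x, -y, -z); pixel columns grow to the right and rows downward; lengths in m; the calibration is good to about 2 mm. The wrist camera is an equidistant fisheye: a pixel r from the principal point sees the ray r / f radians off the axis. A picture is of the moment at which its call begins.
- ctrl.sign_off(): hands the job in, once; it reports no verdict.
The state is a dict: "time": time; "qpos": joint angles; "dq": joint speeds; "joint_efforts": joint torques, N m; "eef_pos": TCP position; "tcp_rot": TCP orientation; "contact_force": force on the tool from outside, world axes, zero at the start; "wrist_torque": the same for the moment, N m; "opening": opening from 0.0 (shut) to 1.0 (fully open).
Only numpy, scipy, OpenCV 4.12 (cv2) and the standard library are available. Lean on these libraries where they do the work, as an engineer would, in place of code of your own. Each camera call takes 0.05 s, during which the arm holds its last target.

TASK

The lid of the grey steel case may or may not be held shut by a catch inside, and you cannot tell by looking: with the thumb slide still untouched, take the lid by its handle and tug it up, firmly but without wrenching it. If it is caught, push the thumb slide fully across and try again. Lift the lid until it stands open at about 45 degrees and finish while still holding it there, without disturbing the case's neighbours on the bench.

Things in the scene. Friction and masses are not known exactly. Their poses are not given: they have to be found in the camera images.
- gauge_case: grey painted steel case, fixed to the bench, 160 mm deep (x), 240 mm wide (y), lid top at 79 mm. Origin: centre of its underside, on the bench. Axes: x from its front to its hinges at the back, y to the left seen from the front, z up. Hinge line along y at x = +80, z = 75 mm. Loose neighbours: black pliers in front at the left, tape measure and nut to the right, blue screwdriver to the left.
- grip (a point): middle of the handle bar, on its axis; lid shut: at x = -45, y = +30, z = +113 mm in the case's frame, thus 125 mm ahead of and 38 mm above the hinge line. It moves on a circle about the hinge line.
- slide (a joint): travel of the thumb slide in m: 0 home (at the right, as at every start), 0.022 fully across, toward the case's +y. It takes 2 to 3 N and stays where it is put. Fully across it pushes the hidden catch off the lid's hook, and the catch then stays off. It rides on a dark steel block on the case's front, right of the middle: 44 mm deep, 90 mm wide, top at 50 mm height.
- stud (a point): top centre of the thumb slide's upright round stud, 15 mm thick and 24 mm tall (its top 78 mm, its foot 54 mm above the bench). With the slide home it stands at x = -104, y = -100 mm in the case's frame, 21 mm ahead of the lid's front edge; it moves along the case's y with the slide.
- lid_angle (a joint): lid angle in rad: 0 shut, grows as its front edge rises, at most 1.4; it falls shut when let go (about 0.5 kg, 2 to 4 N at the handle). If the catch holds it, it rises only about 0.04 rad (5 mm at the handle) and stops hard: pull then with 8 to 20 N. If free, only its weight is felt. Which it is differs from start to start and shows nowhere.
- lid: the lid with its handle: a round steel bar 10 mm thick, 100 mm long along the case's y, on two end posts; its axis is 34 mm above the lid's top (29 mm free beneath). This body's origin is on the hinge line at the case's middle, x back, y along the hinge; it turns with the lid.

How it is judged:
By the outcome, as a careful person would: the job done as asked, in the order asked, and still so for the second after the job is handed in, while the arm keeps its last pose, push and grip.
It also fails if it takes over 51 s, if anything falls off the work surface, if the arm or the gripper's body presses on something with over 40 N, if the wrist force passes 120 N, or if a joint passes its speed limit or range.

## Working session

There is one attempt and no reset: what is moved stays moved. The work goes in short steps, Python scripts to look and compute and a tool call to move; the robot and the scene stay as the last step left them, time stands still between calls to the robot, and variables do not carry over. Pictures are saved under pics/ and viewed, and the job is handed in when it is done.

Besides the shell and the picture viewer there is one more tool, called after "Emit:" in YAML: its name, and indented under it one key for each argument. play_rows: Moves the arm, as the interface text tells. Its arguments: {"type":"object","properties":{"claw":{"type":"array","items":{"type":"number"}},"travel":{"type":"array","items":{"type":"array","items":{"type":"number"}}},"dr":{"type":"array","items":{"type":"array","items":{"type":"number"}}},"force":{"type":"number"}},"required":["claw","travel","dr"]}

```bash
mkdir -p pics; python3 - <<'E'
from plant import ctrl, vision
import cv2,numpy as np
s=ctrl.get_state(); print({k:np.round(v,3).tolist() for k,v in s.items()})
for n in ("scene","top","wrist"):
    d=vision.read_camera(n); cv2.imwrite(f"pics/{n}0.png",d["img"][:,:,::-1]); np.savez(f"{n}0.npz",**d)
    print(n,np.round(d["K"],1).tolist(),np.round(d["world_to_cam"],3).tolist())
E
```

```text
{'time': 0.0, 'qpos': [-1.377, 0.287, 1.578, -0.0, 1.279, -0.15], 'dq': [0.001, -0.001, 0.0, -0.001, 0.003, -0.0], 'joint_efforts': [0.0, -40.598, -29.262, -0.0, 0.006, 0.0], 'eef_pos': [0.227, -0.635, 0.23], 'tcp_rot': [-0.697, -0.122, 0.697, -0.12], 'contact_force': [-0.772, -0.832, 0.56], 'wrist_torque': [-0.021, -0.006, -0.022], 'opening': 0.998}
scene [[513.0, 0.0, 317.4], [0.0, 513.0, 242.6], [0.0, 0.0, 1.0]] [[-0.806, -0.592, -0.025, 0.489], [0.305, -0.451, 0.839, -0.251], [-0.508, 0.669, 0.543, -0.606], [0.0, 0.0, 0.0, 1.0]]
top [[605.6, 0.0, 318.9], [0.0, 605.6, 230.1], [0.0, 0.0, 1.0]] [[-0.014, -1.0, 0.012, 0.014], [0.996, -0.013, 0.093, -0.582], [-0.093, 0.014, 0.996, -0.888], [0.0, 0.0, 0.0, 1.0]]
wrist [[371.6, 0.0, 318.6], [0.0, 371.6, 242.2], [0.0, 0.0, 1.0]] [[0.337, -0.942, -0.002, -0.674], [0.894, 0.32, -0.313, 0.04], [0.295, 0.104, 0.95, -0.38], [0.0, 0.0, 0.0, 1.0]]
```

View pics/scene0.png

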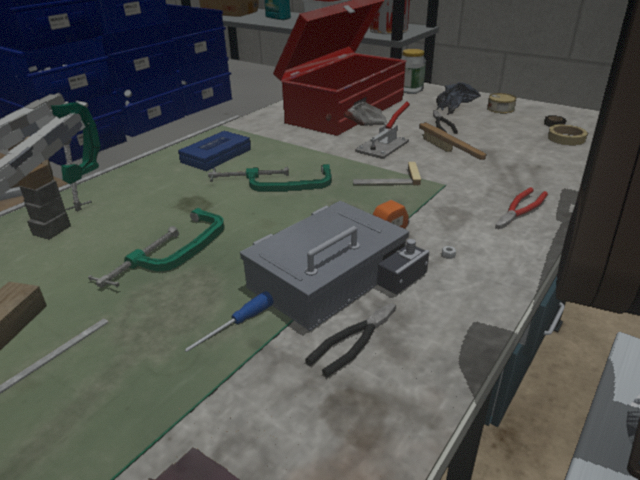

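View pics/top0.png

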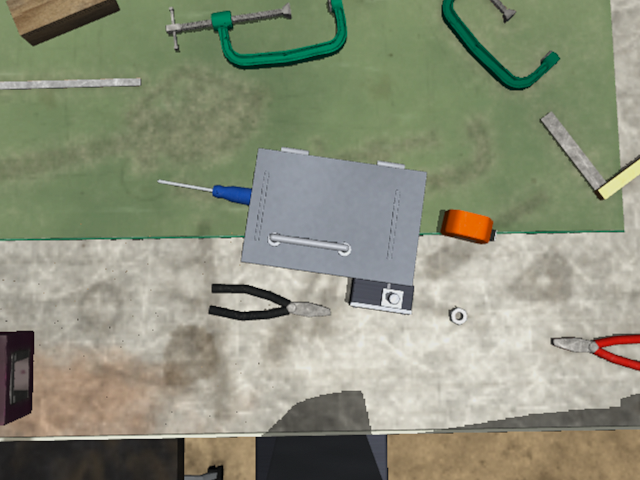

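```bash
cat > h.py <<'E'
import numpy as np
def ray(d,u,v,z):
    K=d["K"];T=d["world_to_cam"];R=T[:3,:3];c=-R.T@T[:3,3]
    r=R.T@np.array([(u-K[0,2])/K[0,0],-(v-K[1,2])/K[1,1],-1]);return c+r*(z-c[2])/r[2]
def px(d,p):
    q=d["world_to_cam"][:3,:3]@p+d["world_to_cam"][:3,3];K=d["K"];return K[0,2]-K[0,0]*q[0]/q[2],K[1,2]+K[1,1]*q[1]/q[2]
E
python3 - <<'E'
from h import *
import cv2
d=dict(np.load("top0.npz"))
C=np.array([ray(d,*p,.079) for p in [(259,149),(426,172),(413,285),(242,262)]])
print(C.round(4)); print([np.linalg.norm(C[i]-C[i-1]).round(4) for i in range(4)])
H=[ray(d,*p,.113) for p in [(274,240),(345,249)]];print(np.round(H,4),np.linalg.norm(H[0]-H[1]))
S=ray(d,394,297,.078);print("stud",S)
im=d["img"][130:340,140:500];cv2.imwrite("pics/crop.png",cv2.resize(im,None,fx=2.2,fy=2.2,interpolation=cv2.INTER_CUBIC)[:,:,::-1])
# fit rigid: 
mod=np.array([[80,120],[80,-120],[-80,-120],[-80,120],[-45,80],[-45,-20],[-104,-100]])/1000
W=np.array(list(C[:,:2])+[h[:2] for h in H]+[S[:2]])
a=mod-mod.mean(0);b=W-W.mean(0)
th=np.arctan2((a[:,0]*b[:,1]-a[:,1]*b[:,0]).sum(),(a*b).sum());R=np.array([[np.cos(th),-np.sin(th)],[np.sin(th),np.cos(th)]])
o=W.mean(0)-R@mod.mean(0);print(th,o,((W-(mod@R.T+o))*1000).round(1))
print("grip",R@[-.045,.03]+o,"stud",R@[-.104,-.1]+o)
for p in [(243,205),(230,190),(215,190),(268,240),(289,306),(329,310),(458,316)]: print(p,(R.T@(ray(d,*p,.015)[:2]-o)).round(3))
E
```

```text
[[ 0.6953  0.0917  0.079 ]
 [ 0.659  -0.1485  0.079 ]
 [ 0.4971 -0.1251  0.079 ]
 [ 0.5328  0.1165  0.079 ]]
[np.float64(0.1644), np.float64(0.243), np.float64(0.1636), np.float64(0.2443)]
[[ 0.5609  0.069   0.113 ]
 [ 0.5473 -0.0278  0.113 ]] 0.09773437517977947
stud [ 0.48053531 -0.09790536  0.078     ]
-0.14670817012715814 [ 0.59580777 -0.01583898] [[ 2.8  0.6]
 [ 1.6 -2.3]
 [-2.1 -2.3]
 [-1.4  2. ]
 [-2.1 -0.9]
 [-1.1  1.2]
 [ 2.2  1.7]]
grip [0.55567665 0.02041696] stud [ 0.47830672 -0.09956177]
(243, 205) [0.007 0.14 ]
(230, 190) [0.027 0.164]
(215, 190) [0.024 0.186]
(268, 240) [-0.042  0.095]
(289, 306) [-0.136  0.049]
(329, 310) [-0.134 -0.011]
(458, 316) [-0.118 -0.206]
```

View pics/crop.png

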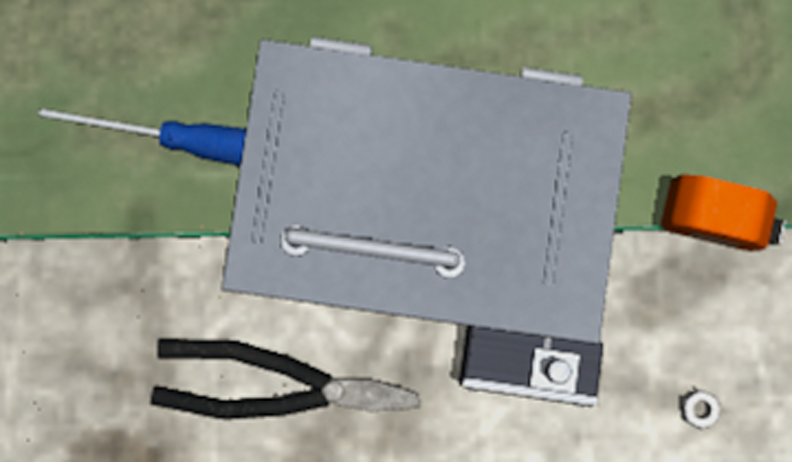

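View pics/wrist0.png

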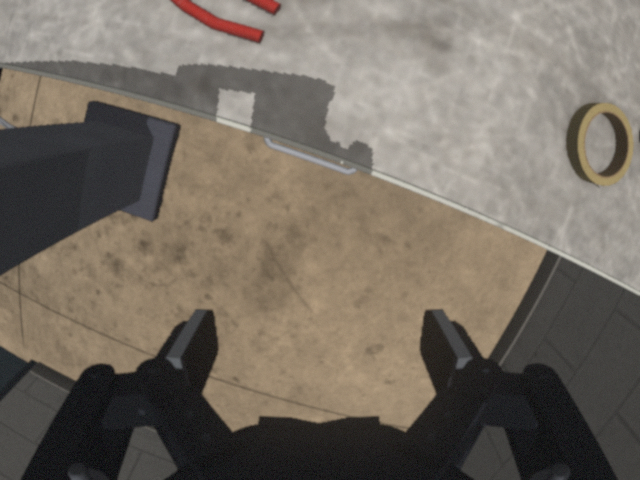

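```bash
cat >> h.py <<'E'
from scipy.spatial.transform import Rotation as Rn
TH=-.146; CX=np.array([np.cos(TH),np.sin(TH),0]); CY=np.array([-np.sin(TH),np.cos(TH),0]); Z=np.array([0,0,1.])
GRIP=np.array([.555,.0205,.113]); STUD=np.array([.479,-.099,.078])
def orient(tilt=0,jaw=None,sgn=1):
    # tool x down, tilted back->pointing forward(-x) by tilt about case y ; jaw dir along
    x=-Z; y=sgn*(CX if jaw is None else jaw); R=np.array([x,y,np.cross(x,y)]).T
    return Rn.from_rotvec(tilt*CY)*Rn.from_matrix(R)
def go(s,p,R):
    R0=Rn.from_quat(s["tcp_rot"]); return (R0.inv().apply(p-s["eef_pos"])).round(4),(R0.inv()*R).as_rotvec().round(4)
E
python3 - <<'E'
from h import *
from plant import ctrl
s=ctrl.get_state()
print(Rn.from_quat(s["tcp_rot"]).as_matrix().round(3))
for sg in (1,-1): print(go(s,GRIP+[0,0,.08],orient(0,None,sg)))
d=dict(np.load("scene0.npz"))
T=d["world_to_cam"];R=T[:3,:3];c=-R.T@T[:3,3];print("cam",c)
K=d["K"]
for u,v in [(600,100),(600,250),(570,290),(520,330),(630,400),(90,120),(20,160)]:
    z=d["range_z"][v,u];print((u,v),z,(c+R.T@(z*np.array([(u-K[0,2])/K[0,0],-(v-K[1,2])/K[1,1],-1]))).round(3))
# handle/stud check in scene
print(px(d,GRIP),px(d,STUD))
d=dict(np.load("top0.npz")); z=d["range_z"]; print(0.0+z[297,394],z[220,330])
E
```

```text
[[-0.     0.337 -0.941]
 [ 0.002 -0.941 -0.337]
 [-1.    -0.002 -0.   ]]
(array([ 0.0383, -0.5067, -0.5293]), array([-1.081 , -0.0013,  0.0015]))
(array([ 0.0383, -0.5067, -0.5293]), array([2.0606e+00, 1.8000e-03, 1.5000e-03]))
cam [0.1626562  0.5814904  0.55271558]
(600, 100) 1.9686781 [ 0.455 -1.623 -0.085]
(600, 250) 0.49409813 [0.192 0.093 0.271]
(570, 290) 0.5245369 [0.206 0.1   0.221]
(520, 330) 0.80645967 [ 0.274 -0.084 -0.009]
(630, 400) 0.6770414 [ 0.111 -0.022  0.   ]
(90, 120) 1.1061003 [1.2   0.013 0.186]
(20, 160) 0.9555862 [1.141 0.201 0.177]
(np.float64(334.34583583699396), np.float64(240.4846900696378)) (np.float64(411.18024291951053), np.float64(239.85026904926278))
0.8576059 0.8654489
```

```bash
python3 - <<'E'
from h import *
d=dict(np.load("scene0.npz"));T=d["world_to_cam"];R=T[:3,:3];c=-R.T@T[:3,3];K=d["K"]
for v in range(10,480,40):
  for u in (540,565,580,600,620,638):
    z=d["range_z"][v,u];P=c+R.T@(z*np.array([(u-K[0,2])/K[0,0],-(v-K[1,2])/K[1,1],-1]));print((u,v),P.round(2),end=" ")
  print()
import cv2;cv2.imwrite("pics/sc.png",cv2.resize(d["img"][:,480:],None,fx=2,fy=1.25)[:,:,::-1])
E
```

```text
(540, 10) [ 0.74 -1.63  0.21] (565, 10) [ 0.65 -1.6   0.22] (580, 10) [ 0.6  -1.62  0.22] (600, 10) [ 0.53 -1.62  0.23] (620, 10) [ 0.47 -1.62  0.23] (638, 10) [0.23 0.04 0.47] 
(540, 50) [ 0.71 -1.62  0.07] (565, 50) [ 0.62 -1.62  0.08] (580, 50) [ 0.57 -1.63  0.08] (600, 50) [ 0.5  -1.61  0.1 ] (620, 50) [0.23 0.02 0.44] (638, 50) [0.22 0.04 0.44] 
(540, 90) [ 0.68 -1.62 -0.08] (565, 90) [ 0.59 -1.62 -0.07] (580, 90) [ 0.53 -1.62 -0.06] (600, 90) [ 0.46 -1.61 -0.05] (620, 90) [0.22 0.06 0.41] (638, 90) [0.21 0.05 0.41] 
(540, 130) [ 0.5  -0.95 -0.  ] (565, 130) [ 0.43 -0.95  0.01] (580, 130) [ 0.39 -0.95  0.02] (600, 130) [0.23 0.04 0.37] (620, 130) [0.21 0.06 0.38] (638, 130) [0.2  0.06 0.38] 
(540, 170) [ 0.42 -0.68 -0.  ] (565, 170) [ 0.37 -0.71 -0.  ] (580, 170) [ 0.34 -0.73 -0.  ] (600, 170) [0.21 0.07 0.34] (620, 170) [0.2  0.07 0.35] (638, 170) [0.18 0.07 0.35] 
(540, 210) [ 0.36 -0.47 -0.  ] (565, 210) [ 0.32 -0.5  -0.  ] (580, 210) [0.22 0.07 0.29] (600, 210) [0.2  0.08 0.31] (620, 210) [0.19 0.08 0.31] (638, 210) [0.17 0.08 0.31] 
(540, 250) [ 0.31 -0.32 -0.  ] (565, 250)
[... 346 characters left out ...]
 0.3  -1.19 -0.86] (580, 330) [ 0.25 -1.21 -0.85] (600, 330) [ 0.19 -1.25 -0.85] (620, 330) [ 0.12 -1.3  -0.85] (638, 330) [ 0.07 -1.34 -0.85] 
(540, 370) [ 0.31 -0.91 -0.85] (565, 370) [ 0.24 -0.97 -0.86] (580, 370) [ 0.2  -1.   -0.85] (600, 370) [ 0.14 -1.03 -0.84] (620, 370) [ 0.13 -0.07  0.  ] (638, 370) [ 0.11 -0.09 -0.  ] 
(540, 410) [ 0.26 -0.74 -0.85] (565, 410) [ 0.2  -0.78 -0.85] (580, 410) [ 0.16 -0.82 -0.85] (600, 410) [ 0.14  0.02 -0.  ] (620, 410) [ 0.12  0.   -0.  ] (638, 410) [ 0.1  -0.01 -0.  ] 
(540, 450) [ 0.22 -0.58 -0.85] (565, 450) [ 0.16 -0.63 -0.85] (580, 450) [ 0.15  0.09 -0.  ] (600, 450) [ 0.13  0.08 -0.  ] (620, 450) [ 0.11  0.07 -0.  ] (638, 450) [0.09 0.07 0.01]
```

View pics/sc.png

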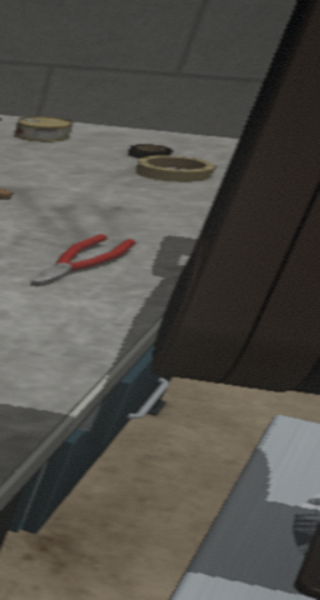

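```bash
cat >> h.py <<'E'
def fish(d,u,v):
    K=d["K"];T=d["world_to_cam"];R=T[:3,:3];c=-R.T@T[:3,3]
    a=np.array([(u-K[0,2])/K[0,0],(v-K[1,2])/K[1,1]]);r=np.hypot(*a);z=d["range_z"][int(v),int(u)]
    k=np.tan(r)/max(r,1e-9);return c+R.T@(z*np.array([a[0]*k,-a[1]*k,-1]))
def pin(d,u,v):
    K=d["K"];T=d["world_to_cam"];R=T[:3,:3];c=-R.T@T[:3,3];z=d["range_z"][int(v),int(u)]
    return c+R.T@(z*np.array([(u-K[0,2])/K[0,0],-(v-K[1,2])/K[1,1],-1]))
E
python3 - <<'E'
from h import *
d=dict(np.load("wrist0.npz"))
for p in [(20,150),(20,180),(20,220),(80,180),(100,110),(120,160),(165,130),(150,210),(20,380),(600,350)]: print("w",p,fish(d,*p).round(3))
d=dict(np.load("top0.npz"))
for p in [(270,470),(320,470),(370,470),(320,440),(20,350),(10,400),(25,430),(100,470),(210,470),(500,470)]: print("t",p,pin(d,*p).round(3))
E
```

```text
w (20, 150) [ 0.11  -0.065 -0.195]
w (20, 180) [ 0.072 -0.12  -0.148]
w (20, 220) [-0.008 -0.121 -0.155]
w (80, 180) [ 0.032 -0.119 -0.364]
w (100, 110) [ 0.146  0.113 -0.752]
w (120, 160) [ 0.057 -0.121 -0.548]
w (165, 130) [ 0.141 -0.149 -0.754]
w (150, 210) [-0.13  -0.163 -0.754]
w (20, 380) [-1.199  0.428 -0.678]
w (600, 350) [ 0.038 -1.624 -0.365]
t (270, 470) [ 0.109  0.112 -0.396]
t (320, 470) [ 0.11   0.005 -0.386]
t (370, 470) [ 0.11 -0.1  -0.38]
t (320, 440) [ 0.11   0.002 -0.635]
t (20, 350) [0.417 0.415 0.1  ]
t (10, 400) [0.355 0.413 0.127]
t (25, 430) [0.289 0.45  0.004]
t (100, 470) [ 0.123  0.463 -0.369]
t (210, 470) [-0.004  0.305 -0.794]
t (500, 470) [-0.035 -0.516 -0.851]
```

Emit:
play_rows:
  claw: [0,0,0,0,0,0,0,0,0,0,0,0,0,0,0,0,0,0,0,0]
  travel:
    - [0,-0.03,-0.032]
    - [0,-0.06,-0.063]
    - [0,-0.09,-0.095]
    - [0,-0.12,-0.126]
    - [0,-0.15,-0.157]
    - [0,-0.18,-0.189]
    - [0,-0.21,-0.22]
    - [0,-0.24,-0.25]
    - [0,-0.27,-0.282]
    - [0,-0.3,-0.313]
    - [0,-0.33,-0.345]
    - [0,-0.36,-0.376]
    - [0,-0.39,-0.407]
    - [0,-0.42,-0.438]
    - [0,-0.45,-0.47]
    - [0.01,-0.48,-0.501]
    - [0.02,-0.5,-0.52]
    - [0.03,-0.507,-0.529]
    - [0.03,-0.507,-0.529]
    - [0.03,-0.507,-0.529]
  dr:
    - [-0.07,0,0]
    - [-0.14,0,0]
    - [-0.21,0,0]
    - [-0.28,0,0]
    - [-0.35,0,0]
    - [-0.42,0,0]
    - [-0.49,0,0]
    - [-0.56,0,0]
    - [-0.63,0,0]
    - [-0.7,0,0]
    - [-0.77,0,0]
    - [-0.84,0,0]
    - [-0.91,0,0]
    - [-0.98,0,0]
    - [-1.05,0,0]
    - [-1.08,0,0]
    - [-1.08,0,0]
    - [-1.08,0,0]
    - [-1.08,0,0]
    - [-1.08,0,0]
  force: 60

```text
time: 2.15
eef_pos: [0.5542, 0.0199, 0.2009]
tcp_rot: [-0.535, -0.463, 0.536, -0.461]
contact_force: [0.6, -0.9, -0.1]
opening: 1.0
```

```bash
python3 - <<'E'
from h import *
from plant import ctrl,vision
import cv2
s=ctrl.get_state(); print({k:np.round(v,3).tolist() for k,v in s.items()})
d=vision.read_camera("wrist"); cv2.imwrite("pics/w1.png",d["img"][:,:,::-1])
for h in (.07,0): print(go(s,GRIP+[0,0,-.019+h],orient()))
# handle in wrist from range: bar pixels with world z 0.11..0.125 near
P=[];U=[]
for v in range(0,480,2):
  for u in range(0,640,2):
    p=fish(d,u,v)
    if .108<p[2]<.128 and abs((p-GRIP)@CX)<.02 and abs((p-GRIP)@CY)<.06: P.append(p)
P=np.array(P);print(len(P));
if len(P): print(P.mean(0),P.min(0),P.max(0), np.ptp((P-GRIP)@CY),((P-GRIP)@CX).mean(),[( (P-GRIP)@CY).min(),((P-GRIP)@CY).max()])
E
```

```text
{'time': 2.15, 'qpos': [-0.148, 0.05, 1.903, 0.001, 1.191, -0.001], 'dq': [-0.018, -0.017, -0.01, 0.003, -0.002, 0.001], 'joint_efforts': [0.612, -29.702, -27.929, 0.029, 0.006, 0.002], 'eef_pos': [0.554, 0.02, 0.201], 'tcp_rot': [-0.535, -0.463, 0.536, -0.461], 'contact_force': [0.573, -0.869, -0.106], 'wrist_torque': [-0.028, -0.025, -0.021], 'opening': 1.0}
(array([ 0.0369,  0.0008, -0.0006]), array([-0.0014, -0.0011,  0.0019]))
(array([ 0.1069,  0.001 , -0.0006]), array([-0.0014, -0.0011,  0.0019]))
588
[0.55803926 0.02739993 0.11605449] [ 0.54544077 -0.03104827  0.10897419] [0.5695204  0.0766208  0.11884985] 0.10842546522547192 0.0020031143820357145 [np.float64(-0.051433363509428925), np.float64(0.056992101716042985)]
```

View pics/w1.png

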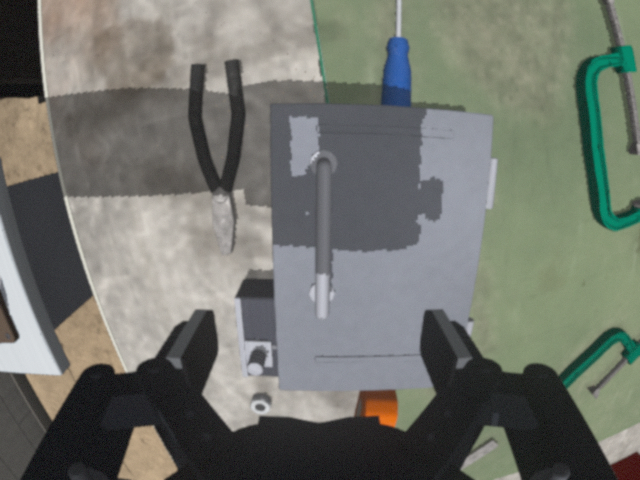

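Emit:
play_rows:
  claw: [0,0,0,0,0,0]
  travel:
    - [0.03,0.001,0]
    - [0.06,0.001,0]
    - [0.085,0.001,0]
    - [0.1,0.001,0]
    - [0.107,0.001,0]
    - [0.107,0.001,0]
  dr:
    - [0,0,0]
    - [0,0,0]
    - [0,0,0]
    - [0,0,0]
    - [0,0,0]
    - [0,0,0]
  force: 60

```text
time: 2.8
eef_pos: [0.5552, 0.0189, 0.0943]
tcp_rot: [0.536, 0.462, -0.536, 0.461]
contact_force: [0.3, -0.9, -0.4]
opening: 1.004
```

```bash
python3 - <<'E'
from h import *
from plant import ctrl,vision
import cv2
d=vision.read_camera("wrist"); cv2.imwrite("pics/w2.png",d["img"][:,:,::-1])
E
```

```text
(no output)
```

View pics/w2.png

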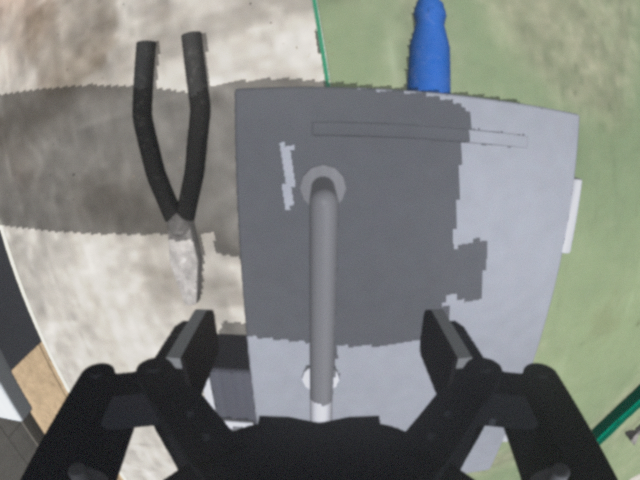

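The bar runs down column about 322, centred between the pads (215 and 423), with no contact yet. I'm closing the gripper.

Emit:
play_rows:
  claw: [255,255,255,255,255,255,255,255,255,255]
  travel:
    - [0,0,0]
    - [0,0,0]
    - [0,0,0]
    - [0,0,0]
    - [0,0,0]
    - [0,0,0]
    - [0,0,0]
    - [0,0,0]
    - [0,0,0]
    - [0,0,0]
  dr:
    - [0,0,0]
    - [0,0,0]
    - [0,0,0]
    - [0,0,0]
    - [0,0,0]
    - [0,0,0]
    - [0,0,0]
    - [0,0,0]
    - [0,0,0]
    - [0,0,0]
  force: 60

```text
time: 3.85
eef_pos: [0.5564, 0.019, 0.0956]
tcp_rot: [0.537, 0.461, -0.535, 0.462]
contact_force: [1.6, -0.4, 1.6]
opening: 0.092
```

Emit:
play_rows:
  claw: [255,255,255,255,255]
  travel:
    - [-0.001,0.0003,0]
    - [-0.002,0.0006,0]
    - [-0.003,0.001,0]
    - [-0.004,0.0012,0]
    - [-0.004,0.0012,0]
  dr:
    - [0,0,0]
    - [0,0,0]
    - [0,0,0]
    - [0,0,0]
    - [0,0,0]

```text
time: 4.35
eef_pos: [0.5575, 0.0188, 0.0993]
tcp_rot: [0.537, 0.461, -0.535, 0.461]
contact_force: [4.1, 0.2, -7.4]
opening: 0.093
```

Emit:
play_rows:
  claw: [255,255,255]
  travel:
    - [-0.001,0.0003,0]
    - [-0.0015,0.0005,0]
    - [-0.0015,0.0005,0]
  dr:
    - [0,0,0]
    - [0,0,0]
    - [0,0,0]

```text
time: 4.65
eef_pos: [0.5579, 0.0188, 0.1005]
tcp_rot: [0.537, 0.461, -0.535, 0.461]
contact_force: [4.6, -0.1, -6.8]
opening: 0.096
```

Emit:
play_rows:
  claw: [255,255,255]
  travel:
    - [-0.001,0.0003,0]
    - [-0.0015,0.0005,0]
    - [-0.0015,0.0005,0]
  dr:
    - [0,0,0]
    - [0,0,0]
    - [0,0,0]

```text
time: 4.95
eef_pos: [0.5583, 0.0187, 0.1018]
tcp_rot: [0.537, 0.461, -0.535, 0.461]
contact_force: [5.1, 1.0, -7.2]
opening: 0.091
```

Emit:
play_rows:
  claw: [255,255,255]
  travel:
    - [-0.001,0.0003,0]
    - [-0.002,0.0006,0]
    - [-0.002,0.0006,0]
  dr:
    - [0,0,0]
    - [0,0,0]
    - [0,0,0]

```text
time: 5.25
eef_pos: [0.5589, 0.0186, 0.1034]
tcp_rot: [0.537, 0.461, -0.535, 0.461]
contact_force: [5.2, 0.1, -7.8]
opening: 0.092
```

Emit:
play_rows:
  claw: [255,255,255]
  travel:
    - [-0.001,0.0003,0]
    - [-0.002,0.0006,0]
    - [-0.002,0.0006,0]
  dr:
    - [0,0,0]
    - [0,0,0]
    - [0,0,0]

```text
time: 5.55
eef_pos: [0.5594, 0.0185, 0.1049]
tcp_rot: [0.537, 0.461, -0.535, 0.461]
contact_force: [4.8, -0.5, -8.1]
opening: 0.093
```

```bash
python3 - <<'E'
from h import *
from plant import ctrl,vision
import cv2
d=vision.read_camera("scene"); im=d["img"][190:340,220:440];cv2.imwrite("pics/s3.png",cv2.resize(im,None,fx=3.6,fy=3.6,interpolation=cv2.INTER_CUBIC)[:,:,::-1]);np.savez("scene3.npz",**d)
s=ctrl.get_state();print({k:np.round(v,3).tolist() for k,v in s.items()})
E
```

```text
{'time': 5.6, 'qpos': [-0.149, 0.174, 1.959, 0.002, 1.008, -0.001], 'dq': [-0.001, 0.0, 0.001, -0.0, -0.001, 0.001], 'joint_efforts': [0.211, -36.324, -26.222, -0.193, 1.14, -0.084], 'eef_pos': [0.559, 0.019, 0.105], 'tcp_rot': [0.537, 0.461, -0.535, 0.461], 'contact_force': [5.812, -0.632, -7.842], 'wrist_torque': [-0.011, -0.689, -0.061], 'opening': 0.092}
```

View pics/s3.png

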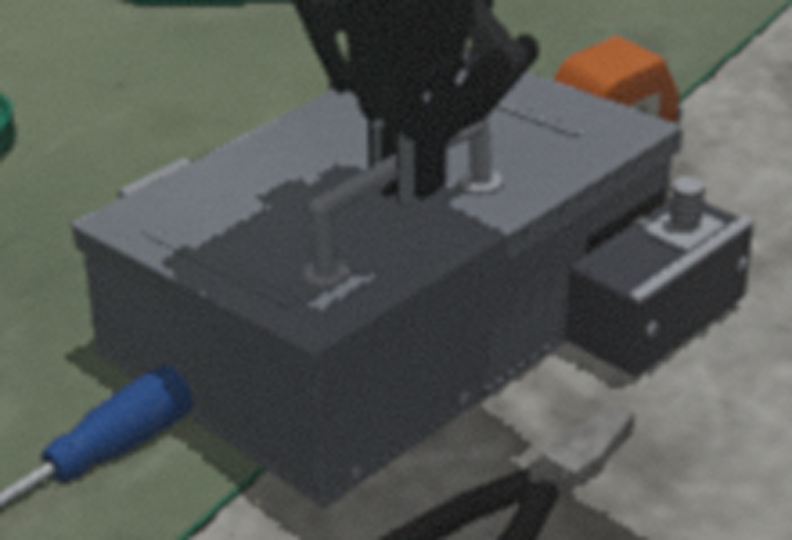

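```bash
python3 - <<'E'
from h import *
import cv2
a=dict(np.load("scene0.npz"));b=dict(np.load("scene3.npz"))
for f in (a,b):
    for v0,u in [(0,308),(0,280),(0,360)]:
        # world z along lid: use lid-plane points median near
        pass
def med(d,u,v,r=3):
    return np.median([pin(d,x,y) for x in range(u-r,u+r+1) for y in range(v-r,v+r+1)],0)
for u,v in [(265,260),(270,262),(290,270),(305,280),(380,245),(370,250)]: print((u,v),med(a,u,v).round(4),med(b,u,v).round(4), [((med(d,u,v)[:2]-[.5958,-.0158])@CX[:2]).round(3) for d in(a,b)])
A=np.vstack([np.hstack([d["img"][205:290,235:420]]) for d in (a,b)])
cv2.imwrite("pics/ab.png",cv2.resize(A,None,fx=3.4,fy=3.4,interpolation=cv2.INTER_CUBIC)[:,:,::-1])
E
```

```text
(265, 260) [0.645  0.0878 0.0793] [0.6399 0.0921 0.0833] [np.float64(0.034), np.float64(0.028)]
(270, 262) [0.6347 0.0886 0.0794] [0.6296 0.0922 0.084 ] [np.float64(0.023), np.float64(0.018)]
(290, 270) [0.594  0.0874 0.0795] [0.5866 0.0963 0.0878] [np.float64(-0.017), np.float64(-0.025)]
(305, 280) [0.5591 0.0943 0.0789] [0.55   0.1056 0.0898] [np.float64(-0.052), np.float64(-0.063)]
(380, 245) [ 0.5141 -0.0558  0.0786] [ 0.5086 -0.0446  0.0858] [np.float64(-0.075), np.float64(-0.082)]
(370, 250) [ 0.5202 -0.0323  0.0788] [ 0.5127 -0.0212  0.0886] [np.float64(-0.072), np.float64(-0.081)]
```

View pics/ab.png

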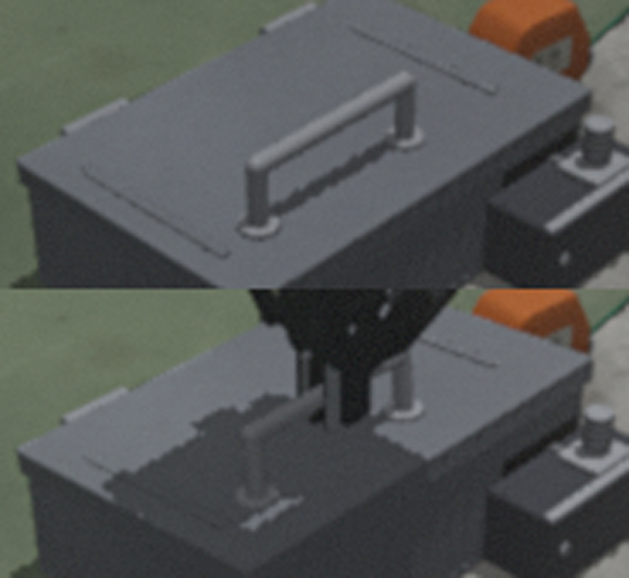

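```bash
python3 - <<'E'
import numpy as np
r=np.array([-.121,.030])
T=[];D=[]
for D_ in np.r_[np.arange(.05,.71,.05),.71]:
    c,s=np.cos(D_),np.sin(D_); x=r[0]*c+r[1]*s; z=r[1]*c-r[0]*s
    T.append([round(-(z-r[1]),4),round(x-r[0],4),0]);D.append([0,0,-round(D_,3)])
print(T);print(D)
E
```

```text
[[np.float64(-0.006), np.float64(0.0017), 0], [np.float64(-0.0119), np.float64(0.0036), 0], [np.float64(-0.0177), np.float64(0.0058), 0], [np.float64(-0.0234), np.float64(0.0084), 0], [np.float64(-0.029), np.float64(0.0112), 0], [np.float64(-0.0344), np.float64(0.0143), 0], [np.float64(-0.0397), np.float64(0.0176), 0], [np.float64(-0.0448), np.float64(0.0212), 0], [np.float64(-0.0496), np.float64(0.0251), 0], [np.float64(-0.0543), np.float64(0.0292), 0], [np.float64(-0.0588), np.float64(0.0335), 0], [np.float64(-0.0631), np.float64(0.0381), 0], [np.float64(-0.0671), np.float64(0.0428), 0], [np.float64(-0.0709), np.float64(0.0478), 0], [np.float64(-0.0716), np.float64(0.0488), 0]]
[[0, 0, np.float64(-0.05)], [0, 0, np.float64(-0.1)], [0, 0, np.float64(-0.15)], [0, 0, np.float64(-0.2)], [0, 0, np.float64(-0.25)], [0, 0, np.float64(-0.3)], [0, 0, np.float64(-0.35)], [0, 0, np.float64(-0.4)], [0, 0, np.float64(-0.45)], [0, 0, np.float64(-0.5)], [0, 0, np.float64(-0.55)], [0, 0, np.float64(-0.6)], [0, 0, np.float64(-0.65)], [0, 0, np.float64(-0.7)], [0, 0, np.float64(-0.71)]]
```

First a short segment, checking forces.

Emit:
play_rows:
  claw: [255,255,255,255,255]
  travel:
    - [-0.006,0.0017,0]
    - [-0.0119,0.0036,0]
    - [-0.0177,0.0058,0]
    - [-0.0234,0.0084,0]
    - [-0.0234,0.0084,0]
  dr:
    - [0,0,-0.05]
    - [0,0,-0.1]
    - [0,0,-0.15]
    - [0,0,-0.2]
    - [0,0,-0.2]

```text
time: 6.1
eef_pos: [0.5674, 0.0173, 0.1281]
tcp_rot: [-0.487, -0.513, 0.579, -0.404]
contact_force: [1.6, 0.7, -7.6]
opening: 0.093
```

```bash
cat > st.py <<'E'
from h import *
from plant import ctrl
s=ctrl.get_state();print({k:np.round(v,3).tolist() for k,v in s.items()})
R=Rn.from_quat(s["tcp_rot"]);x=R.apply([1,0,0]);g=s["eef_pos"]-.019*x
rel=g-(GRIP+.125*CX-[0,0,.038]);print("tool tilt",np.arctan2(-x@CX,-x[2]),"lid", np.arctan2(38,125)*-1+np.arctan2(rel[2],-rel@CX),"r",np.hypot(rel[2],rel@CX))
E
python3 st.py
```

```text
{'time': 6.1, 'qpos': [-0.149, 0.269, 1.807, 0.002, 1.268, -0.001], 'dq': [0.002, -0.018, 0.047, -0.007, -0.062, -0.0], 'joint_efforts': [-0.282, -39.704, -29.001, -0.107, 0.793, -0.084], 'eef_pos': [0.567, 0.017, 0.128], 'tcp_rot': [-0.487, -0.513, 0.579, -0.404], 'contact_force': [1.616, 0.662, -7.557], 'wrist_torque': [0.047, -0.203, -0.15], 'opening': 0.093}
tool tilt 0.20236340443750267 lid 0.28913568737579975 r 0.13002845056323786
```

```bash
python3 - <<'E'
from h import *
from plant import ctrl
s=ctrl.get_state();R0=Rn.from_quat(s["tcp_rot"]);p=s["eef_pos"]
h=GRIP+.125*CX-[0,0,.038]
for D in np.r_[np.arange(.05,.5,.05),.5]:
    Q=Rn.from_rotvec(D*CY); v=p-h; t=Q.apply(v)-v
    print(np.round(D,2),R0.inv().apply(t).round(4),R0.inv().apply(D*CY).round(3))
E
```

```text
0.05 [-0.006   0.0016 -0.    ] [ 0.   -0.   -0.05]
0.1 [-0.0119  0.0035 -0.    ] [ 0.  -0.  -0.1]
0.15 [-0.0177  0.0058 -0.0001] [ 0.   -0.   -0.15]
0.2 [-0.0234  0.0083 -0.0001] [ 0.    -0.001 -0.2  ]
0.25 [-0.0289  0.011  -0.0001] [ 0.001 -0.001 -0.25 ]
0.3 [-0.0343  0.0141 -0.0001] [ 0.001 -0.001 -0.3  ]
0.35 [-0.0396  0.0174 -0.0001] [ 0.001 -0.001 -0.35 ]
0.4 [-0.0447  0.021  -0.0002] [ 0.001 -0.001 -0.4  ]
0.45 [-0.0496  0.0248 -0.0002] [ 0.001 -0.001 -0.45 ]
0.5 [-0.0542  0.0289 -0.0002] [ 0.001 -0.001 -0.5  ]
```

Emit:
play_rows:
  claw: [255,255,255,255,255,255,255,255,255,255,255,255,255]
  travel:
    - [-0.006,0.0016,0]
    - [-0.0119,0.0035,0]
    - [-0.0177,0.0058,0]
    - [-0.0234,0.0083,0]
    - [-0.0289,0.011,0]
    - [-0.0343,0.0141,0]
    - [-0.0396,0.0174,0]
    - [-0.0447,0.021,0]
    - [-0.0496,0.0248,0]
    - [-0.0542,0.0289,0]
    - [-0.0542,0.0289,0]
    - [-0.0542,0.0289,0]
    - [-0.0542,0.0289,0]
  dr:
    - [0,0,-0.05]
    - [0,0,-0.1]
    - [0,0,-0.15]
    - [0,0,-0.2]
    - [0,0,-0.25]
    - [0,0,-0.3]
    - [0,0,-0.35]
    - [0,0,-0.4]
    - [0,0,-0.45]
    - [0,0,-0.5]
    - [0,0,-0.5]
    - [0,0,-0.5]
    - [0,0,-0.5]

```text
time: 7.4
eef_pos: [0.605, 0.0113, 0.1755]
tcp_rot: [-0.344, -0.618, 0.662, -0.248]
contact_force: [-5.0, -0.6, -1.8]
opening: 0.093
```

```bash
python3 st.py; python3 - <<'E'
from h import *
from plant import vision
import cv2
for n in("scene","top"):
    d=vision.read_camera(n);np.savez(n+"5.npz",**d);cv2.imwrite(f"pics/{n}5.png",d["img"][:,:,::-1])
E
```

```text
{'time': 7.4, 'qpos': [-0.149, 0.575, 1.405, 0.0, 1.866, -0.0], 'dq': [0.001, -0.002, -0.003, 0.001, -0.004, 0.001], 'joint_efforts': [0.641, -49.267, -29.057, 0.356, 0.623, -0.066], 'eef_pos': [0.605, 0.011, 0.175], 'tcp_rot': [-0.344, -0.618, 0.662, -0.248], 'contact_force': [-5.034, -0.622, -1.75], 'wrist_torque': [-0.169, 0.367, 0.089], 'opening': 0.093}
tool tilt 0.7036361339631219 lid 0.782072669071221 r 0.13056942522029807
```

View pics/scene5.png

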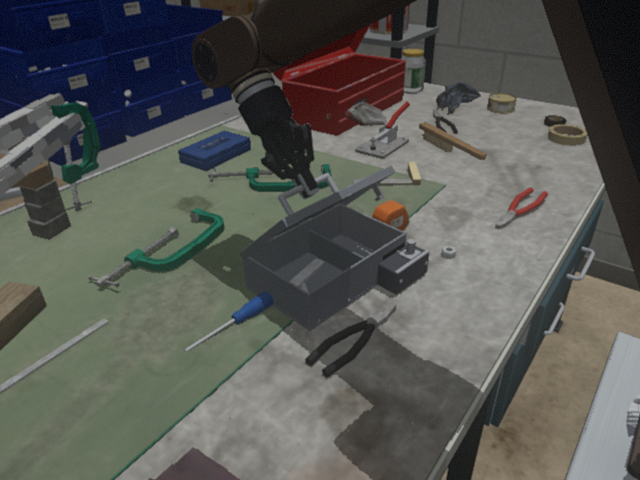

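View pics/top5.png

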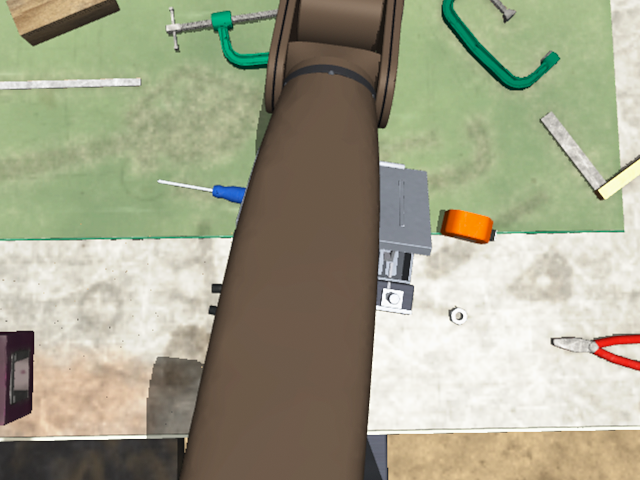

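```bash
python3 - <<'E'
from h import *
d=dict(np.load("top5.npz"))
P=np.array([pin(d,u,v) for v in range(170,240,4) for u in range(385,428,4)])
o=np.array([.5958,-.0158,0]);x=(P-o)@CX;z=P[:,2];m=(x>-.02)&(x<.08)&(z>.09)
k=np.polyfit(x[m],z[m],1);print(m.sum(),k,np.arctan(-k[0]),np.abs(np.polyval(k,x[m])-z[m]).max())
E
```

```text
159 [-0.95200983  0.15719438] 0.7608181098876191 0.0045122266901227726
```

```bash
python3 -c "
from plant import ctrl
print(ctrl.sign_off())"
```

```text
the job is handed in; nothing more can be done
None
```

The lid is open at about 45°, the gripper is still holding the handle, and I've handed the job in after about 7.5 s of robot time.

- **Tug:** I gripped the handle with the thumb slide untouched and pulled up in small steps, at about 8 N. The handle rose past 9 mm with no hard stop. Comparing depth images confirmed the lid had turned about 0.075 rad, past the 0.04 rad where a catch would have stopped it. So it was not caught, and I never touched the slide.
- **Lift:** I then raised the lid along its hinge arc, turning the gripper with it.
- **Lid angle:** The last checks disagree slightly: 44.8° from the arm's pose and 43.6° from a plane fitted to the lid in the top camera's depth image.
- **Forces:** I read them at the end of each move. The largest I saw was about 10 N, and about 5 N in the final hold.
- **Neighbours:** In the last pictures the screwdriver, tape measure, nut and thumb slide are where they started. The arm hid part of the pliers in the top view, but they look unmoved in the scene view.

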